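# Change and stamp a plate in the hand marking press

## Robot

A 7-joint arm with a two-finger parallel gripper is mounted at the origin on the work surface. World frame = base frame: x ahead of the robot, y to its left, z up, the work surface at z = 0. Lengths are in m, angles in rad, forces in N, time in s.
With the tool pointing down it reaches from about 0.425 to 0.925 m from the base axis. Payload 6.8 kg.
Tool frame: the origin (TCP) lies on the front face of the gripper's body, between the roots of the fingers; the fingertips stand 73 mm ahead of it and the grasp point (between the pads) lies 54 mm ahead of it (env.nose_length is the distance from the TCP to the fingertips, in m); z points along the fingers, y is the direction in which the jaws open and shut (so a half turn about z gives the same grasp; the last joint's range is limited). The gripper opens to 85 mm and grips with 20 to 120 N. Pads are 22 mm wide; open, the fingers measure 114 mm over their backs; the gripper's body (76 mm by 85 mm) begins 54 mm behind the grasp point. The pads swing forward as they close: fully open they stand 13 mm farther back than shut.
Start: joints at [-1.302, 0.477, 0.022, 1.555, -0.011, 1.109, -0.083], TCP at [0.248, 0.628, 0.304] pointing down, gripper open.
Joint ranges: [-2.96, 2.96], [-0.34, 2.1], [-1.41, 1.46], [0.24, 2.44], [-1.37, 4.51], [0.17, 1.92], [-2.96, 2.96]. Speed limits (rad/s): [2.39, 2.39, 3.14, 3.14, 3.14, 3.14, 3.14].

## Interface

Orientations are given as a unit quaternion [w, x, y, z].
In Python, from cell import env, kin, camera, calibration, job gives the robot as it stands. The module is installed in compiled form; this text tells all that it offers. Calls block until the motion is done:
- env.reach(position, orientation): joint-space move of the TCP to a pose.
- env.movel(position, velocity=0.15, rot=None, stop_force=None): straight line of the TCP; rot=None keeps the orientation; velocity is the mean speed in m/s. With stop_force (N) it stops when the force on the tool has changed by that much, and returns True; else False.
- env.goto_joints(angles): joint-space move.
- env.grip(opening, f_grip=None): finger opening in m; f_grip is the grip in N (None keeps the last); returns when the fingers have stopped.
- env.dwell(seconds).
- kin.inverse_kinematics(position, orientation): joint angles nearest the present ones, or None.
- env.get_state(): the state.
- camera(name): name is "side" or "top"; returns (picture, depth): 420x560x3 uint8, blue, green, red; 420x560 float32, m along the optical axis (not along the pixel's ray), 0 where there is no reading.
- calibration(name): a dict with "fx", "fy", "cx", "cy" (pixels), "k1" (the pictures are not rectified: a ray, as slopes to the right and down, at radius r is drawn at 1 + k1 r^2 times it, then the intrinsics apply), "rvec" (rotation vector, rad) and "tvec" (3), from world to camera coordinates, as OpenCV has them. Camera axes: x right, y down, z forward; pixel columns grow to the right and rows downward; lengths in m; the calibration is good to about 2 mm. A picture is of the moment at which its call begins. calibration takes no time and is no camera call.
A pose or a line that the arm cannot do raises env.PlanningError and nothing moves.
- job.job_done(): hands the job in, once; it reports no verdict.
The state is a dict: "time": time; "qpos": joint angles; "joint_velocities": joint speeds; "joint_torque": joint torques, N m; "tcp_pos": TCP position; "orientation": TCP orientation; "force": force on the tool from outside, world axes, zero at the start; "torque": the same for the moment, N m; "opening": finger opening in m.
Only numpy, scipy, OpenCV 4.12 (cv2) and the standard library are available. Lean on these libraries where they do the work, as an engineer would, in place of code of your own. Each camera call takes 0.05 s, during which the arm holds its last target. There are 200 camera calls.

## Task

Slide the finished plate out of the marking press and along the bench to the middle of the thin rubber mat, then slide the fresh plate into the press until it is fully home against the stop, and push the sprung plunger all the way down onto it and let it come back up. Keep both plates sliding on the bench, do not lift them over anything, and leave the fitting, the flange and the bottle where they stand.

Things in the scene. Friction and masses are not known exactly. Their poses are not given: they have to be found in the camera images.
- press: Grey hand marking press bolted to the bench (place and yaw vary). Origin: on the bench at the middle of its nest, where a plate's centre lies when home; +x points into the press (away from the robot at yaw 0), z up. The nest has no floor, plates lie on the bench. Base and column, 100 mm wide, stand from x = 72 to 147 mm; a cross stop 12 mm high has its face at x = 60.5 mm.
- nest_mouth (a point): Middle of the nest's mouth on the bench, at x = -20 mm of the press. From here flared lips narrow to two steel guide strips, 12 mm high, that run from x = 0 to the stop: inner faces at y = +-31 mm, outer at +-45 mm (lips out to +-50 mm).
- press_head (a point): Lower front edge of the press's overhanging head, at x = 20 mm, 90 mm above the bench. The head is 42 mm wide and 90 to 120 mm high; under it a bush and the plunger's nose (x = 22 to 48 mm) hang down to 38 mm above the bench. Nothing overhangs a plate's outer half, behind x = 16 mm.
- ram (a joint): Plunger of the press, straight down, sprung back up: 0 at rest, about 0.0235 m when its nose is pushed fully down onto a plate (0.025 at its limit with no plate). It takes about 6 N to start and 14 N at the bottom.
- ram_top (a point): Centre of the top of the plunger's round black knob (38 mm across, 20 mm high), 165 mm above the bench at rest, over the point x = 35 mm, y = 0 of the press; it moves with the plunger.
- plate_done: The finished plate, at the start in the nest of the press, home or up to 4 mm short of it: flat aluminium bar 120 x 56 x 14 mm, about 0.3 kg, with two round marks and a stamped ring near one end. Origin: centre of the underside; x along its length; both ends are alike.
- plate_new: The fresh plate, at the start lying loose on the bench to one side of the press (left or right): same flat aluminium bar 120 x 56 x 14 mm without the stamped ring. Origin: centre of the underside; x along its length; either end may go in first.
- mat: Thin dark rubber mat, 150 x 150 mm and under 1 mm thick, flush with the bench for all that slides on it, on the other side of the press. Origin: its centre.
- fitting: Bystander: turned steel pipe fitting standing on end, 34 mm across, 58 mm high. Origin: centre of its underside.
- flange: Bystander: round steel flange lying on the bench, 60 mm across, 10 mm thick, with a hub to 24 mm high. Origin: centre of its underside.
- bottle: Bystander: white bottle, 56 mm across, 140 mm high, standing beyond the work. Origin: centre of its underside.
Mind the look-alikes: they are no part of the job. Leave any green look-alike of the plate_done alone. Leave any red look-alike of the plate_new alone.

How it is judged:
By the outcome, as a careful person would: the job done as asked, in the order asked, and still so for the second after the job is handed in, with the robot touching nothing.
It also fails if it takes over 72 s, if anything falls off the work surface, if the arm or the gripper's body presses on something with over 40 N, if the wrist force passes 120 N, or if a joint passes its speed limit or range.

## Working session

There is one attempt and no reset: what is moved stays moved. The work goes in short steps, each a Python script; the robot and the scene stay as the last script left them, time stands still between calls to the robot, and variables do not carry over. Pictures are saved under pics/ and viewed, about 8 in all and at most 12, crops included, and the job is handed in when it is done.

```bash
ls; mkdir -p pics
cat > h.py <<'E'
import numpy as np, cv2
from cell import env, kin, camera, calibration, job
def snap(n):
    return camera(n)
def px2w(n,u,v,z=None,d=None):
    """pixel -> world, at height z or at depth d"""
    c=calibration(n); x=(u-c["cx"])/c["fx"]; y=(v-c["cy"])/c["fy"]
    rd=np.hypot(x,y); r=rd
    for _ in range(20): r=rd/(1+c["k1"]*r*r)
    s=r/rd if rd>0 else 1
    ray=np.array([x*s,y*s,1.]); R=cv2.Rodrigues(np.array(c["rvec"],float))[0]; t=np.array(c["tvec"],float).ravel()
    o=-R.T@t; w=R.T@ray
    return o+w*(d if d is not None else (z-o[2])/w[2])
def w2px(n,p):
    c=calibration(n); R=cv2.Rodrigues(np.array(c["rvec"],float))[0]; q=R@np.array(p,float)+np.array(c["tvec"],float).ravel()
    a=q[:2]/q[2]; a=a*(1+c["k1"]*(a@a)); return a*[c["fx"],c["fy"]]+[c["cx"],c["cy"]]
E
python3 - <<'E'
from h import *
for n in("top","side"):
    p,d=snap(n); cv2.imwrite(f"pics/a_{n}.png",p); np.save(f"d_{n}.npy",d)
    c=calibration(n);R=cv2.Rodrigues(np.array(c["rvec"],float))[0];print(n,c,-R.T@np.array(c["tvec"]).ravel())
s=env.get_state();print(s["time"],s["tcp_pos"],s["orientation"],s["force"],s["opening"],env.nose_length)
E
```

```text
pics
top {'fx': 519.7120775671322, 'fy': 519.7120775671322, 'cx': 282.86436592042566, 'cy': 208.5925633023883, 'k1': -0.17159808780431907, 'rvec': array([ 2.16355425, -2.16845941,  0.12619315]), 'tvec': array([0.0359664 , 0.51230463, 1.45774423])} [0.34655048 0.0418001  1.50563056]
side {'fx': 482.3590551980435, 'fy': 482.3590551980435, 'cx': 279.76570625108957, 'cy': 205.19937659473916, 'k1': -0.0734733026235419, 'rvec': array([ 2.15196066, -0.61859857,  0.28969892]), 'tvec': array([-0.42170025,  0.28151795,  0.89266319])} [ 0.08332676 -0.68434948  0.76069276]
0.1 [0.24824746 0.62726776 0.30302917] [-9.43391403e-05  1.87308574e-01  9.82300790e-01 -8.04692248e-04] [0.07876393 0.11910541 0.83214702] 0.08525861106205807 0.0726
```

View pics/a_top.png

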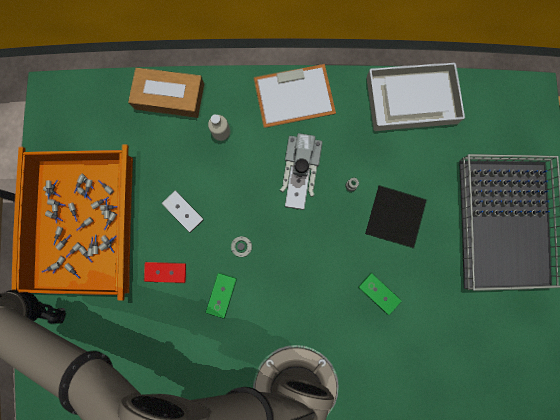

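View pics/a_side.png

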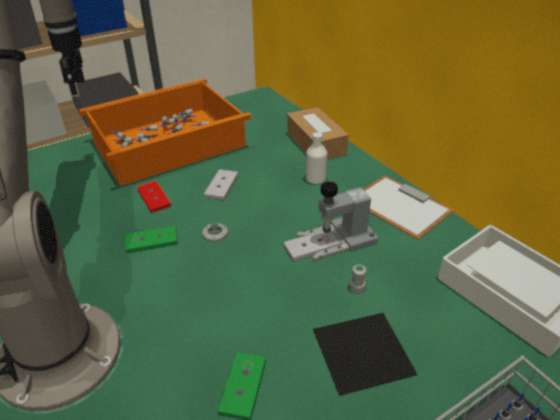

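The top view shows the press at about (302,165), with the finished plate sticking out at (296,197). The mat is at (396,216), the fitting at (352,185), the flange at (241,246) and the bottle at (218,127). Plate candidates are white (183,211), red (165,272), and green (221,296) and (380,294). The bare aluminium one at (183,211) is the fresh plate, and the red and green ones are decoys. I'll confirm it in an enlarged crop.

Run:
```python
from h import *
p=cv2.imread("pics/a_top.png")
a=cv2.resize(p[125:220,270:370],None,fx=6,fy=6,interpolation=cv2.INTER_CUBIC)[:, :480]
b=cv2.resize(p[185:237,157:209],None,fx=6,fy=6,interpolation=cv2.INTER_CUBIC)
o=np.zeros((570,800,3),np.uint8);o[:570,:480]=a;o[:312,485:797]=b
cv2.imwrite("pics/b.png",o)
def rect(m,z,n="top"):
    cs=cv2.findContours(m.astype(np.uint8),cv2.RETR_EXTERNAL,cv2.CHAIN_APPROX_NONE)[0]
    c=max(cs,key=cv2.contourArea)[:,0,:]
    return cv2.minAreaRect(np.array([px2w(n,u,v,z)[:2] for u,v in c],np.float32)*1000)
g=p.astype(int); sat=g.max(2)-g.min(2)
m=np.zeros(g.shape[:2],bool); m[185:237,157:209]=True
print("new",rect(m&(sat<40)&(g.min(2)>110),.014))
m[:]=False; m[175:255,355:435]=True
print("mat",rect(m&(g.max(2)<45),0))
for n,(u,v) in dict(fit=(352,185),fl=(241,246),bot=(218,127)).items(): print(n,px2w("top",u,v,{'fit':.05,'fl':.015,'bot':.1}[n]))
d=np.load("d_top.npy"); print(d[165,302],px2w("top",302,165,d=d[165,302]),px2w("top",183,203,d=d[203,183]))
```

```text
new ((508.4709777832031, 328.6212158203125), (119.60809326171875, 53.51499557495117), 45.59005355834961)
mat ((492.2471923828125, -296.46875), (148.62692260742188, 148.39881896972656), 73.32423400878906)
fit [ 0.57711266 -0.16191133  0.05      ]
fl [0.40620199 0.15507239 0.015     ]
bot [0.73370466 0.2154626  0.1       ]
1.3612833 [ 0.6119391  -0.01502811  0.16584459] [0.53021186 0.32392583 0.02015338]
```

View pics/b.png

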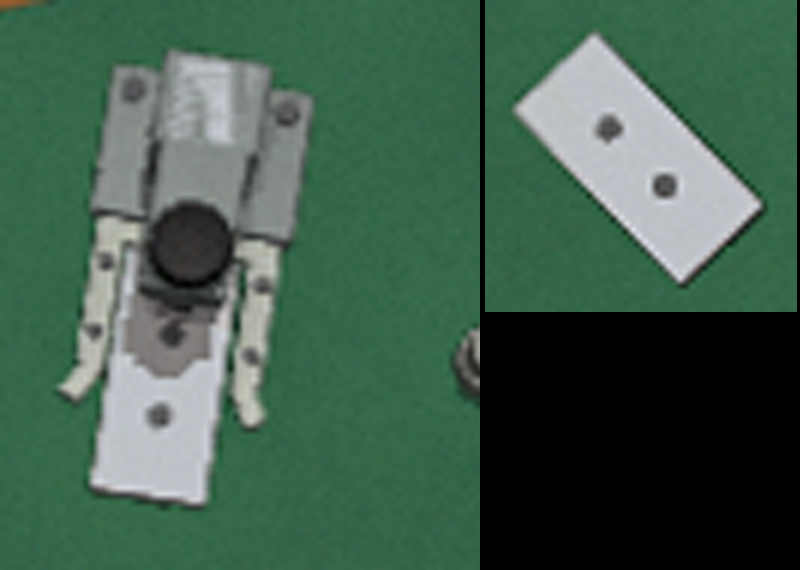

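The crop shows the finished plate with the stamped ring at crop pixel (170,335). Its near edge runs from (90,488) to (207,505). The knob is at (190,243), and the base's front corners are at (92,212) and (295,243). The plate on the right has two marks and no ring, so it's the fresh one, lying at 45.6° yaw. Next I'll compute the press pose.

Run:
```python
from h import *
W=lambda a,b,z: px2w("top",270+a/6-.4,125+b/6-.4,z)[:2]
ang=lambda v: np.degrees(np.arctan2(v[1],v[0]))
fl,fr=W(90,488,.014),W(207,505,.014); print("front",fl,fr,np.linalg.norm(fl-fr),"ang",ang(fl-fr)-90)
print("sideL",ang(W(125,245,.014)-fl),"sideR",ang(W(238,280,.014)-fr))
print("base front",ang(W(92,212,.03)-W(295,243,.03))-90, np.linalg.norm(W(92,212,.03)-W(295,243,.03)))
print("bolts strips", [W(*q,.012) for q in((106,261),(94,330),(262,285),(251,355))])
k=W(190,243,.165);print("knob",k)
for yaw in(-8.,-9.,-10.):
    c=np.radians(yaw);e=np.array([np.cos(c),np.sin(c)]);n=np.array([-e[1],e[0]])
    S=[W(*q,.012) for q in((106,261),(94,330),(262,285),(251,355))]
    print(yaw,"origin from knob",k-.035*e,"plate c",(fl+fr)/2+.06*e,"strip n",[float((s-k)@n) for s in S],"strip x",[float((s-k)@e) for s in S])
```

```text
front [0.5217461  0.02970176] [ 0.51339325 -0.02662091] 0.056938681065164545 ang -8.43568289520573
sideL -8.307812543030694 sideR -8.231020096967125
base front -8.877561055571007 0.09896286500352292
bolts strips [array([0.63323506, 0.02157007]), array([0.59918764, 0.02751866]), array([ 0.62129757, -0.05431839]), array([ 0.58680301, -0.04862109])]
knob [ 0.61184022 -0.01313594]
-8.0 origin from knob [ 0.57718084 -0.00826488] plate c [ 0.57698576 -0.00680996] strip n [0.03734583726596466, 0.03849805333774114, -0.03946545888010164, -0.03862431874564774] strip x [0.016356477601128627, -0.018187473590640543, 0.015096797913783797, -0.019854972620384093]
-9.0 origin from knob [ 0.57727113 -0.00766073] plate c [ 0.57683098 -0.00784564] strip n [0.03762560920903765, 0.03817477471657708, -0.039195972646466064, -0.03896495312679377] strip x [0.015702211699659335, -0.01885658722421416, 0.01578326582694798, -0.019177861302772055]
-10.0 origin from knob [ 0.57737195 -0.00705825] plate c [ 0.57665814 -0.00887846] strip n [0.0378939200270581, 0.037839867689226994, -0.03891454693986246, -0.0392937184057554] strip x [0.015043162752395582, -0.019519956958651417, 0.01646492600444534, -0.01849490822282708]
```

```bash
cat >> h.py <<'E'
YAW=np.radians(-9.0); PO=np.array([.5772,-.0080])
def e(y): return np.array([np.cos(y),np.sin(y)])
def quat(yaw):  # tool down, jaws across a plate of this yaw
    t=(yaw+np.pi)/2; return np.array([0,np.cos(t),np.sin(t),0])
def P(xy,z): return [float(xy[0]),float(xy[1]),float(z)]
def st(tag=""):
    s=env.get_state(); print(tag,"t%.1f"%s["time"],np.round(s["tcp_pos"],4),"F",np.round(s["force"],1),"op %.4f"%s["opening"])
    return s
E
python3 - <<'E'
from h import *
pc=np.array([.5769,-.0078]); g=pc-.046*e(YAW); q=quat(YAW)
for w in [P(g,.25),P(g,.075),P(g-.1*e(YAW),.075),[.42,-.13,.075],[.448,-.289,.075]]: print(kin.inverse_kinematics(w,q))
env.reach(P(g,.25),q); env.grip(.07,30); st("above")
env.movel(P(g,.10),.12)
hit=env.movel(P(g,.066),.03,stop_force=4); s=st("bench %s"%hit)
if hit: env.movel(P(g,s["tcp_pos"][2]+.003),.03)
env.grip(.05,40); st("gripped")
p,_=snap("side"); cv2.imwrite("pics/c.png",p[150:350,220:460].repeat(3,0).repeat(3,1))
E
```

```text
[-0.47366936  0.32094892  0.43685128  1.97626003 -0.17401514  0.88023737
  1.46865526]
[-0.2405386   0.58425394  0.15726217  2.05938267 -0.17776357  0.51039738
  1.46017995]
[-0.30508843  0.48769314  0.15086106  2.28308028 -0.19016438  0.38178101
  1.41889009]
[-0.05718079  0.50451542  0.25993256  2.27393383 -0.32747894  0.39655227
  1.88893313]
[ 0.15027809  0.61853462  0.39251042  2.06763955 -0.44854871  0.53687213
  2.2814433 ]
above t2.9 [ 5.315e-01 -3.000e-04  2.500e-01] F [-1.2  0.6  0.7] op 0.0701
bench False t5.5 [ 0.5316 -0.0006  0.0662] F [-0.4 -0.1  0.2] op 0.0697
gripped t5.8 [ 0.5333 -0.0007  0.0686] F [-4.6  0.9 26.5] op 0.0551
```

View pics/c.png

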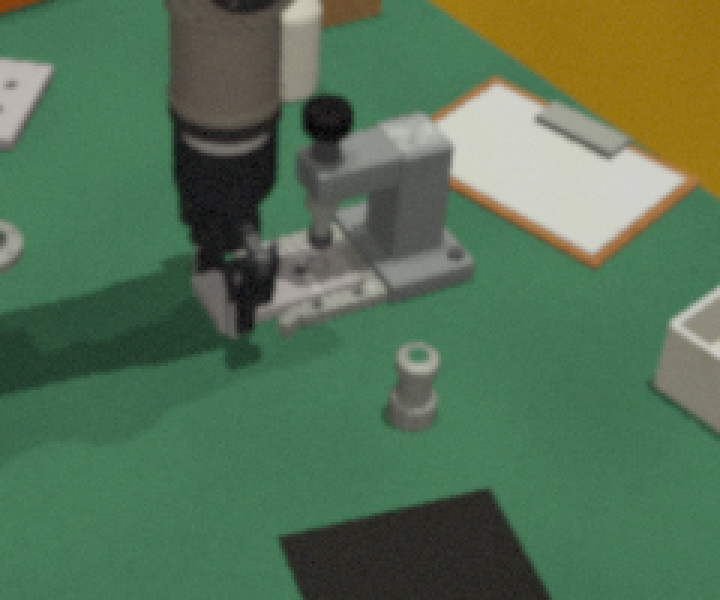

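The jaws hold the protruding end of the plate at crop pixel (235,290), clear of the lips. As they closed, the fingertips swung down and now press on the bench with 26 N. I'll relieve that, then slide the plate out to the mat.

Run:
```python
from h import *
g=env.get_state()["tcp_pos"][:2]; z=.0687
env.movel(P(g,z),.03); st("relieved")
env.movel(P(g-.099*e(YAW),z),.07); st("out")
env.movel([.42,-.13,z],.12); st("mid")
T=np.array([.4922,-.2965])-.0455*e(YAW)
env.movel(P(T,z),.10); st("mat")
env.grip(.075); st("open"); env.movel(P(T,.2),.15)
a,d=snap("top"); cv2.imwrite("pics/d.png",a[110:330,140:460].repeat(2,0).repeat(2,1)); cv2.imwrite("top2.png",a)
```

```text
relieved t6.1 [ 0.5333 -0.0007  0.0688] F [-1.7  0.6  7.2] op 0.0549
out t7.7 [0.4356 0.0148 0.0688] F [2.1 0.  6.1] op 0.0550
mid t9.1 [ 0.4195 -0.1284  0.0688] F [-0.4  6.  11.2] op 0.0547
mat t10.8 [ 0.4466 -0.2849  0.0688] F [-2.6 13.2 21.4] op 0.0549
open t11.2 [ 0.4464 -0.2893  0.0681] F [-0.1  0.8  0.2] op 0.0749
```

View pics/d.png

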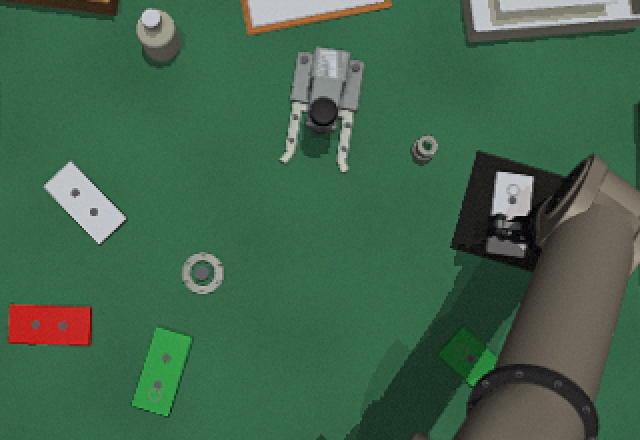

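The finished plate is out and on the mat, with its near end at crop pixel (510,215). The flange, fitting and bottle haven't moved. I'll measure where the plate lies on the mat once the arm is away over the fresh plate, and re-measure the fresh plate too.

```bash
cat >> h.py <<'E'
def rect(p,box,z,dark=False):
    u0,v0,u1,v1=box; g=p.astype(int); m=np.zeros(g.shape[:2],bool); m[v0:v1,u0:u1]=True
    m&=(g.max(2)<45) if dark else ((g.max(2)-g.min(2)<40)&(g.min(2)>100))
    if not dark: m=cv2.morphologyEx(m.astype(np.uint8),cv2.MORPH_CLOSE,np.ones((5,5)))
    c=max(cv2.findContours(m.astype(np.uint8),cv2.RETR_EXTERNAL,cv2.CHAIN_APPROX_NONE)[0],key=cv2.contourArea)[:,0,:]
    return cv2.minAreaRect(np.array([px2w("top",u,v,z)[:2] for u,v in c],np.float32)*1000)
E
python3 - <<'E'
from h import *
y=np.radians(45.6); g=np.array([.5085,.3286])-.046*e(y)
env.movel([.44,-.2,.25],.25)
env.reach(P(g,.25),quat(y)); env.grip(.07,40); env.movel(P(g,.13),.12); st()
a,d=snap("top"); cv2.imwrite("top3.png",a)
print("done",rect(a,(360,180,430,250),.014)); print("fit",rect(a,(345,175,360,197),.05),"flange",rect(a,(228,233,255,260),.01))
cv2.imwrite("pics/e.png",cv2.resize(a[130:260,150:440],None,fx=2.7,fy=2.7,interpolation=cv2.INTER_CUBIC))
E
```

```text
t16.0 [0.4767 0.2961 0.1307] F [ 1.5  0.4 -0.1] op 0.0698
done ((490.23748779296875, -290.3878173828125), (55.90504455566406, 119.82062530517578), 81.51102447509766)
fit ((584.8767700195312, -163.80267333984375), (26.317188262939453, 30.098621368408203), 17.371978759765625) flange ((406.4350280761719, 155.4739990234375), (57.177093505859375, 56.902381896972656), 45.08953094482422)
```

View pics/e.png

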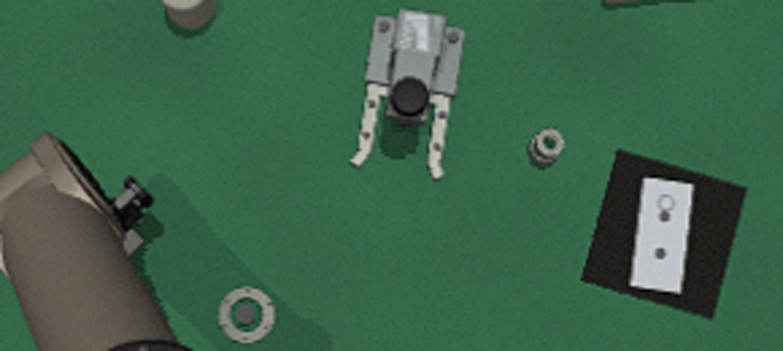

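The mat is at crop pixel (663,233) and the plate centre at (661,235). The plate is about 6 mm off the middle in y, because the arm lagged against the mat's drag. There's plenty of time, so I'll nudge it now, before the fresh plate goes in.

Run:
```python
from h import *
y=np.radians(-8.49); g=np.array([.4902,-.2904])-.046*e(y); z=.0700
env.movel(P(env.get_state()["tcp_pos"][:2],.22),.25)
env.reach(P(g,.2),quat(y)); env.movel(P(g,z),.12); env.grip(.05,40); s=st("grip")
want=np.array(s["tcp_pos"][:2])+[.002,-.0061]; cmd=want.copy()
for i in range(3):
    env.movel(P(cmd,z),.03); env.dwell(.1); s=st("nudge"); err=want-s["tcp_pos"][:2]
    if np.linalg.norm(err)<.0008: break
    cmd=cmd+err
env.grip(.075); env.movel(P(s["tcp_pos"][:2],.2),.2)
y=np.radians(45.6); g=np.array([.5085,.3286])-.046*e(y)
env.movel([.44,-.2,.25],.25); env.reach(P(g,.25),quat(y)); env.grip(.07,40); 
a,d=snap("top"); cv2.imwrite("top4.png",a); print("done",rect(a,(360,180,430,250),.014)); st()
```

```text
grip t20.1 [ 0.4451 -0.2839  0.0709] F [-1.2  0.7  6. ] op 0.0550
nudge t20.6 [ 0.4474 -0.2891  0.0709] F [-1.5  4.1  9.9] op 0.0551
nudge t20.9 [ 0.4474 -0.2892  0.0709] F [-1.4  6.9 11.3] op 0.0550
nudge t21.3 [ 0.4474 -0.2901  0.0709] F [-0.4  6.1  9.9] op 0.0549
done ((492.68389892578125, -296.05377197265625), (55.96718215942383, 119.54841613769531), 81.25508117675781)
 t25.1 [0.4766 0.2951 0.2501] F [-0.8 -0.4  0.4] op 0.0700
```

The finished plate is now within 1 mm of the mat's centre. Next is the fresh plate.

Run:
```python
from h import *
D=np.radians; z=.0705; c0=np.array([.5085,.3286]); y0=D(45.6); L=.046
g=c0-L*e(y0)
W=[((.530,.25),50),((.540,.182),58),((.498,.097),58),((.476,.020),55),((.476,.010),22),((.4804,.0073),-9)]
for c,y in W:
    if kin.inverse_kinematics(P(np.array(c)-L*e(D(y)),z),quat(D(y))) is None: print("no ik",c,y)
env.movel(P(g,z),.12); env.grip(.05,40); st("grip")
for c,y in W:
    env.movel(P(np.array(c)-L*e(D(y)),z),.08,rot=quat(D(y))); st(str(y))
a,d=snap("top"); cv2.imwrite("top5.png",a)
cv2.imwrite("pics/f.png",cv2.resize(a[120:270,200:370],None,fx=4,fy=4,interpolation=cv2.INTER_CUBIC))
```

```text
grip t27.0 [0.4766 0.296  0.0713] F [-1.4 -0.3  5.5] op 0.0548
50 t28.2 [0.5012 0.2149 0.0713] F [0.2 2.3 7.8] op 0.0547
58 t29.3 [0.5164 0.1428 0.0712] F [-0.1  1.7  7.6] op 0.0548
58 t30.6 [0.4747 0.0578 0.0712] F [1.5 1.5 8.1] op 0.0548
55 t31.8 [ 0.4504 -0.018   0.0712] F [0.7 2.  9.8] op 0.0553
22 t32.5 [ 0.434  -0.0083  0.0712] F [ 1.  -1.1 11.1] op 0.0552
-9 t33.2 [0.4349 0.0127 0.0712] F [-2.4 -2.5 14.7] op 0.0550
```

View pics/f.png

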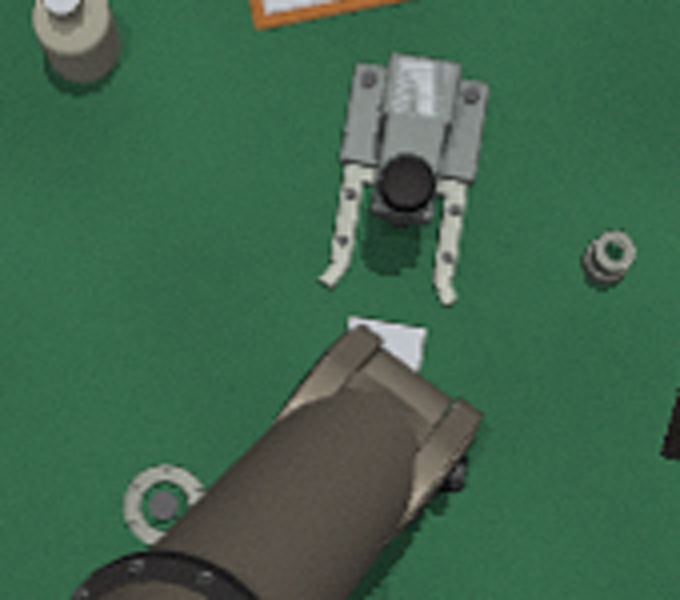

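The fresh plate's leading edge runs from crop pixel (349,317) to (427,329), centred in front of the mouth, whose lips are at (328,280) and (447,298). I'll check the lateral offset in numbers, then insert.

Run:
```python
from h import *
a,b=[px2w("top",200+u/4-.4,120+v/4-.4,.014)[:2] for u,v in((349,317),(427,329))]
E_=e(YAW); n=np.array([-E_[1],E_[0]]); m=((a+b)/2-PO)
f=lambda q:(float((np.array(q[:2])-PO)@E_),float((np.array(q[:2])-PO)@n))
print("lead mid x,y in press",m@E_,m@n,"yaw",np.degrees(np.arctan2(*(a-b)[::-1]))-90)
t=env.get_state()["tcp_pos"]; print("tcp",f(t))
z=.0707
hit=env.movel(P(PO-.10*E_,z),.08,rot=quat(YAW),stop_force=20); s=st("a %s"%hit);print(f(s["tcp_pos"]))
if not hit:
    hit=env.movel(P(PO-.041*E_,z),.05,stop_force=20); s=st("b %s"%hit);print(f(s["tcp_pos"]))
p,_=snap("side"); cv2.imwrite("pics/g.png",p[150:350,220:460].repeat(3,0).repeat(3,1))
```

```text
lead mid x,y in press -0.0392242550823411 -0.003252637569658371 yaw -8.921354828747027
tcp (-0.14381331314953613, -0.0018173121653208592)
a True t33.4 [0.4352 0.0125 0.0712] F [-2.9  1.3 10.4] op 0.0550
(-0.14344754953481464, -0.0019881671794485)
```

View pics/g.png

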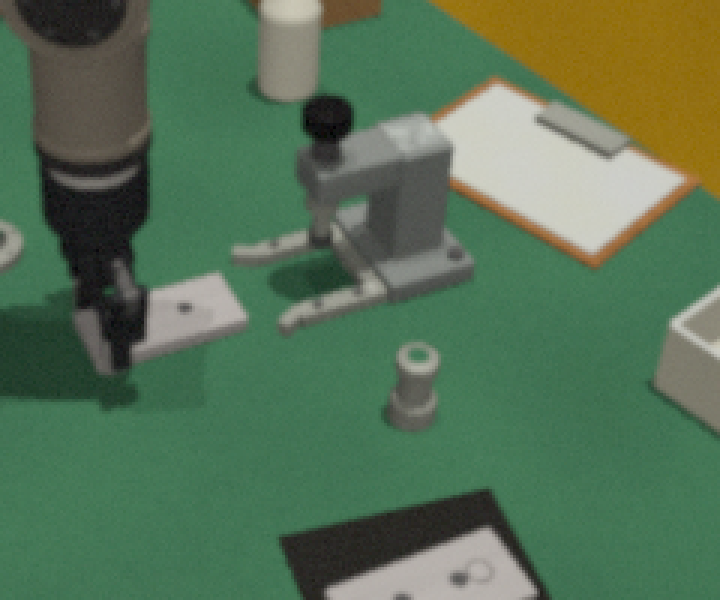

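The plate is still in front of the mouth. The stop fired early, on the change in drag as the arm started off. I'll set the lateral offset in free space, let the force settle, then insert.

Run:
```python
from h import *
E_=e(YAW); n=np.array([-E_[1],E_[0]])
f=lambda q:(float((np.array(q[:2])-PO)@E_),float((np.array(q[:2])-PO)@n))
z=.0712
env.movel(P(PO-.130*E_+.0025*n,z),.05,rot=quat(YAW)); s=st("pre");print(f(s["tcp_pos"]))
hit=env.movel(P(PO-.041*E_+.001*n,z),.05,stop_force=22); s=st("in %s"%hit);print(f(s["tcp_pos"]))
p,_=snap("side"); cv2.imwrite("pics/g2.png",p[150:350,220:460].repeat(3,0).repeat(3,1))
```

```text
pre t33.9 [0.4479 0.0137 0.071 ] F [-2.8 -1.2  3.6] op 0.0546
(-0.13110184520449455, 0.0012289005551635937)
in False t35.9 [ 5.344e-01 -3.000e-04  7.100e-02] F [-8.   2.4  8.6] op 0.0554
(-0.04350490601053649, 0.0009325844329936498)
```

View pics/g2.png

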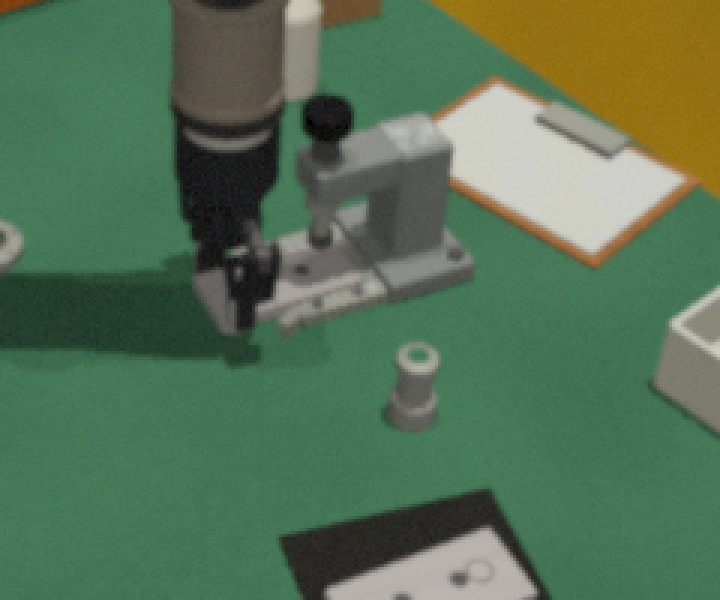

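The fresh plate is in the nest with its outer end in the jaws at crop pixel (225,290). It stopped with an 8 N reaction. I'll release it and push it square from behind with the closed fingers to make sure it's home.

Run:
```python
from h import *
E_=e(YAW); n=np.array([-E_[1],E_[0]])
f=lambda q:(round(float((np.array(q[:2])-PO)@E_),4),round(float((np.array(q[:2])-PO)@n),4))
env.grip(.072); s=st("rel"); g=s["tcp_pos"][:2]
env.movel(P(g,.12),.15); env.movel(P(PO-.098*E_+.001*n,.12),.15,rot=quat(YAW)); env.grip(.0)
env.movel(P(PO-.098*E_+.001*n,.079),.08); s=st("behind");print(f(s["tcp_pos"]))
hit=env.movel(P(PO-.064*E_+.001*n,.079),.03,stop_force=20); s=st("push %s"%hit);print(f(s["tcp_pos"]))
env.dwell(.1); s=st();print(f(s["tcp_pos"]))
env.movel(P(PO-.10*E_,.079),.1); env.movel(P(PO-.10*E_,.27),.25)
env.movel(P(PO-.10*E_+np.array([-.02,.12]),.27),.25)
a,d=snap("top"); cv2.imwrite("top6.png",a)
cv2.imwrite("pics/i.png",cv2.resize(a[125:225,265:345],None,fx=6,fy=6,interpolation=cv2.INTER_CUBIC)); st()
```

```text
rel t36.2 [ 0.5375 -0.0006  0.0714] F [-0.5  0.  -0. ] op 0.0723
behind t38.6 [0.4806 0.0081 0.0791] F [ 0.1 -0.2 -0.7] op -0.0001
(-0.0979, 0.0008)
push False t39.9 [0.5095 0.0035 0.078 ] F [-13.1   2.1   9.3] op -0.0003
(-0.0687, 0.0008)
 t40.0 [0.5095 0.0035 0.078 ] F [-12.2   2.    7.8] op -0.0001
(-0.0687, 0.0008)
 t42.1 [0.4581 0.1265 0.2694] F [-0.7 -0.7  0.4] op 0.0001
```

View pics/i.png

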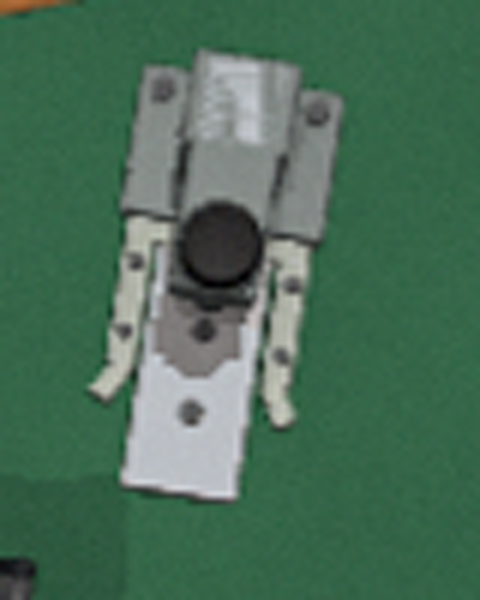

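The plate sits straight in the nest. Its near edge runs from crop pixel (121,487) to (238,500) and its near mark is at (190,410). That's about 1 to 2 mm deeper than the finished plate lay, and it held against a 13 N push, so it's home. Now the plunger.

Run:
```python
from h import *
E_=e(YAW); k=PO+.035*E_
env.movel(P(k,.27),.2,rot=quat(YAW))
env.movel(P(k,.243),.1); st("above")
hit=env.movel(P(k,.206),.03,stop_force=32); s=st("down %s"%hit); env.dwell(.2); s=st()
print("nose tip z",s["tcp_pos"][2]-.0726, "want",.165-.0235)
p,_=snap("side"); cv2.imwrite("pics/j.png",p[150:350,220:460].repeat(3,0).repeat(3,1))
```

```text
above t43.7 [ 0.6113 -0.013   0.2425] F [-0.3 -0.8  0.6] op -0.0001
down True t44.6 [ 0.6122 -0.0137  0.2147] F [-4.6  1.8 13.1] op -0.0000
 t44.8 [ 0.6122 -0.0137  0.2147] F [-4.2  1.6 11.5] op 0.0001
nose tip z 0.142137531549553 want 0.14150000000000001
```

View pics/j.png

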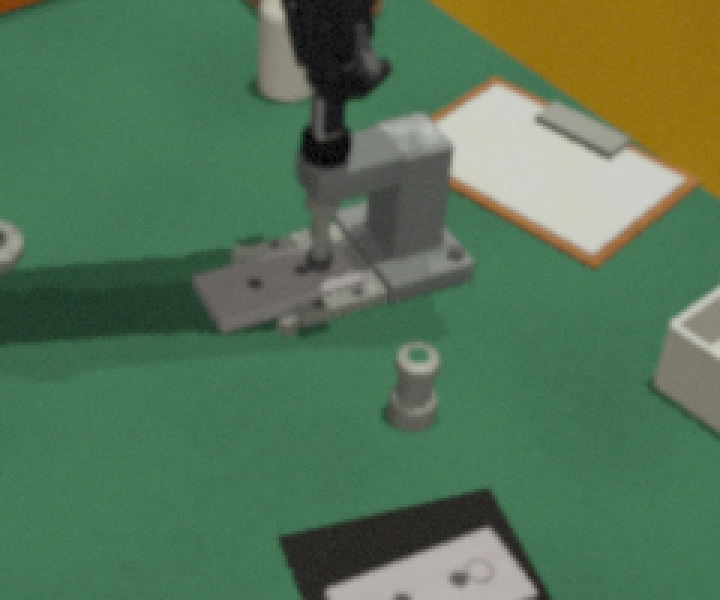

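The nose looks to be on the plate at crop pixel (318,262) and the stop fired, but the steady force is only 11.5 N. I'll press on a little to be certain it's fully down, then let it rise.

Run:
```python
from h import *
E_=e(YAW); k=PO+.035*E_
for z in(.2135,.2125,.2115,.2105):
    env.movel(P(k,z),.02); env.dwell(.15); s=st("press"); 
    if s["force"][2]>24: break
env.dwell(.2)
env.movel(P(k,.25),.06); env.movel(P(k,.30),.2); env.movel([.46,.12,.30],.25); s=st("clear")
a,d=snap("top"); cv2.imwrite("top7.png",a)
print("done",rect(a,(360,180,430,250),.014),"mat flange",rect(a,(228,233,255,260),.01),"fit",rect(a,(345,175,360,197),.05))
t=cv2.resize(a[125:225,265:345],None,fx=5,fy=5,interpolation=cv2.INTER_CUBIC)
p,_=snap("side"); b=cv2.resize(p[165:300,270:400],None,fx=3,fy=3,interpolation=cv2.INTER_CUBIC)
o=np.zeros((500,795,3),np.uint8); o[:,:400]=t; o[:405,403:793]=b; cv2.imwrite("pics/k.png",o)
kp=a[120:180,285:320]; print("knob depth top z",[round(float(px2w("top",u,v,d=d[v,u])[2]),4) for u,v in((301,165),(302,166))])
```

```text
press t45.3 [ 0.6122 -0.0137  0.2148] F [-3.7  0.7 11.9] op -0.0001
press t45.7 [ 0.6122 -0.0137  0.2142] F [-5.1  1.6 15.8] op -0.0001
press t46.1 [ 0.6122 -0.0138  0.2142] F [-7.6  2.4 24.4] op 0.0000
clear t48.4 [0.4602 0.1197 0.2999] F [ 0.5 -0.6 -1.5] op 0.0003
done ((492.69012451171875, -296.0780029296875), (55.979122161865234, 119.54042053222656), 81.21736907958984) mat flange ((412.19610595703125, 180.0089874267578), (63.42920684814453, 25.97770118713379), 0.29493245482444763) fit ((584.8767700195312, -163.80267333984375), (26.317188262939453, 30.098621368408203), 17.371978759765625)
knob depth top z [0.1622, 0.1646]
```

View pics/k.png

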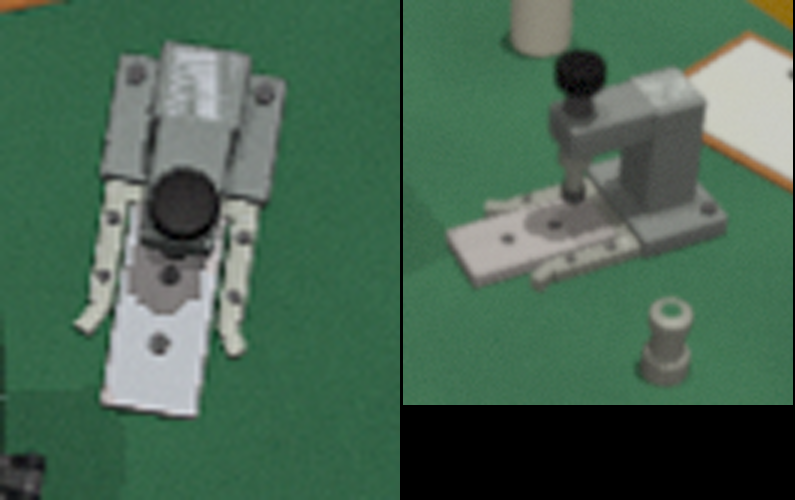

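The plunger bottomed: the height held at 0.2142 m while the force rose to 24 N. It's now back up, with the knob at crop pixel (182,203). The plate's near edge at (102,404) to (196,415) hasn't moved, so I'm handing in.

```bash
python3 -c "
from h import *
job.job_done()"
```

```text
the job is handed in; nothing more can be done
```

I did the job in the order asked and handed it in at about 48 s of the 72 s allowed.

- **Finished plate:** I slid it out of the press onto the mat. It first landed about 6 mm off centre, so I slid it again before starting on the fresh plate. The last check puts it within 1 mm of the mat's centre.
- **Fresh plate:** I slid it past the flange into the nest, then pushed it from behind with closed fingers. It held against 13 N. It sits about 1–2 mm deeper than the finished plate did at the start, and it did not move during pressing.
- **Plunger:** I pushed it until it stopped, about 23.4 mm down by the arm's height. The force rose to 24 N with no further movement. It then came back up, and the depth picture shows the knob at about 0.163 m, against 0.165 m at rest.
- **Bystanders:** The fitting has not moved, by measurement. The bottle looked in place in the pictures, but I did not measure it again.

**Checks that failed or disagreed:**
- The arm hid part of the flange in the last picture, so its final measurement is not valid. It matched its first position mid-job, before the fresh plate was slid past it.
- The fingertips pressed on the bench with up to about 26 N when first gripping. I eased that off straight away.
- One force stop tripped early before the insertion, with the plate still outside the nest.

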